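# Dial open a worn combination lock and pull out the parts drawer

## Task

Open the small locked parts safe: turn its dial left to 15, then, without going past it, back right to about 5; the lock is worn, so press the dial in lightly there and feel a few divisions either side of 5 until it drops, then push it fully in so that the drawer springs ajar. Let the dial come back out, pull the drawer fully open and let go. Never force the dial or the locked drawer, and leave the things around the safe where they are.

Things in the scene. Friction and masses are not known exactly. Their poses are not given: they have to be found in the camera images.
- safe: Small fixed grey steel safe, 150 mm deep (x) x 180 mm wide (y) x 100 mm high. Origin: centre of its underside, at desk height; its x points from the drawer front to the back (away from the robot), z up. Dial on top, its vertical axis at safe x = +10 mm, y = 0; drawer in the front face. A 0.3 m high drawer cabinet stands on its left, instruments behind it.
- scale_zero (a point): Black dot on the safe's top, 51 mm behind the dial's axis: number 0. The fixed light scale ring round the dial (94 mm across, 4 mm high) has 40 black lines, 9 deg = 0.157 rad apart, every fifth longer, no figures. Numbers count up leftward, counter-clockwise seen from above: 5 lies 45 deg and 15 lies 135 deg counter-clockwise of the dot.
- dial (a joint): Dial angle (rad): 0 with the marked end of its bar at the dot, growing when turned left (counter-clockwise from above). Number n is at n x 0.157: 15 is 2.356, 5 is 0.785. Starts between -0.6 and 0.2, has no end stops, stays where left (0.03 N m friction). Turning left it picks up a hidden lock wheel (0.04 N m more); at 15, to 0.7 division, the wheel is set and stays so when the dial turns back.
- dial_grip (a point): Point on the dial's axis to pinch its black grip bar, 4 mm below the bar's top; 140 mm above the desk. Bar: 44 mm long (this point's x), 14 mm thick (y), 28 mm high, on a round skirt 69 mm across. The dial can be pushed straight down 13 mm against a spring (2 N at the top, 9 N at the bottom) and comes back by itself. Keep it out until back near 5: pressed over 3 mm it drags the wheel when turned.
- dial_mark (a point): Top edge of the bar's white-lined end, the pointer, 22 mm from the axis. Pressing near 5 with the wheel set, the dial sinks 6.5 mm until its pin stands on a hard gate plate; slide it there with 3 to 5 N above the spring until it drops. Stopping at 3 mm means the wheel is wrong. From 9 mm the dial pushes the catch, at 11.5 mm the drawer is let go, 13 mm is the stop.
- lock_pin (a point): Foot of the hidden steel pin under the dial, 29 mm off its axis, which must drop through the gate. The narrow gate in the plate lies up to 2.5 divisions (0.39 rad) to either side of 5, differently each time, and takes the pin only within about 0.05 rad of its middle. Once the pin has dropped, turn no further: over 30 N on it, down or sideways, spoils the lock.
- drawer (a joint): How far the drawer is out (m): 0 shut and locked, about 0.022 when it has sprung ajar, 0.070 at its stop. It slides along the safe's -x, towards the robot, with about 1.5 N friction (more when fast) and stays where it is left. A small circuit board and a relay lie loose in it.
- drawer_handle (a point): Middle of the drawer's round steel bar handle: 10 mm thick, 90 mm long along the safe's y, its axis 38 mm in front of the drawer's front (33 mm free gap), 56 mm above the desk, 44 mm below the safe's top. Moves with the drawer.
- can_capacitor: Bystander: dark blue can capacitor, 35 mm across, 60 mm high, standing to the right of the safe. Origin at the centre of its foot.
- paste_jar: Bystander: low round pale jar, 69 mm across, 48 mm high, standing in front of the safe to the left of the drawer's path. Origin at the centre of its foot.
- screwdriver: Bystander: dark blue screwdriver, 158 mm long, 24 mm thick, lying to the right of the drawer's path. Origin at its middle, on the desk.

How it is judged:
By the outcome, as a careful person would: the job done as asked, in the order asked, and still so for the second after the job is handed in, with the robot touching nothing.
It also fails if it takes over 67 s, if anything falls off the work surface, if the arm or the gripper's body presses on something with over 40 N, if the wrist force passes 120 N, or if a joint passes its speed limit or range.

## Robot

A 6-joint arm with a two-finger parallel gripper is mounted at the origin on a cart in front of the work surface, level with it; the furniture and walls round the work are solid. World frame = base frame: x ahead of the robot, y to its left, z up, the work surface at z = 0. Lengths are in m, angles in rad, forces in N, time in s.
With the tool pointing down it reaches from about 0.35 to 0.875 m from the base axis. Payload 15.5 kg.
Tool frame: the origin (TCP) lies at the very end of the fingers, on their centre line; the grasp point (between the pads) lies 19 mm behind it; z points along the fingers, y is the line along which they close (so a half turn about z gives the same grasp; the last joint's range is limited). The gripper opens to 85 mm and grips with 20 to 120 N. Pads are 22 mm wide; open, the fingers measure 114 mm over their backs; the gripper's body (76 mm by 85 mm) begins 54 mm behind the grasp point. The pads swing forward as they close: fully open they stand 13 mm farther back than shut.
Start: joints at [1.129, 0.494, 1.345, -0, 1.302, -0.096], TCP at [0.212, 0.588, 0.203] pointing down, gripper open.
Joint ranges: [-2.91, 2.91], [-0.82, 2.16], [0.22, 2.67], [-1.22, 4.37], [0.12, 2.79], [-3.08, 3.08]. Speed limits (rad/s): [1.89, 1.89, 2.57, 3.01, 3.01, 3.01].

## Interface

Orientations are given as a 3x3 rotation matrix whose columns are the frame's x, y, z axes.
In Python, from station import manip gives the robot as it stands.
- The arm moves only by the shell command python3 -m crank 'ROWS' [FORCE]. ROWS is JSON, a list that holds one entry, the list of rows, each a list of 7 numbers: the shift along the world's x, y, z in mm, then the turn, a rotation vector about the world's x, y, z in rad, then the finger opening in mm, from 0 to 85.4. In form: [[[dx, dy, dz, ax, ay, az, hand], ...]]. A call has 1 to 5 rows; each row shifts and turns the commanded pose from where the row before left it; what a row does not reach is not made up. A row lasts 1/8 s, in which the tool goes at most 62.5 mm and 10.7 degrees, less where a joint would pass 70% of its speed; a pose out of reach is approached as far as the arm can. A call with a gripper value outside its range is refused whole. The fingers move at their own pace and stop on an object; FORCE is the grip in N (left out, the last holds). Time passes only in rows, so rows that do not move let the fingers close. It gives the time, the measured TCP pose, the force, the opening and the grip force at its end, in the units of the state.
- manip.observe(): the state, without advancing time (a new reading comes with each control period).
- manip.capture(name): name is "scene" or "top" or "wrist"; returns the picture (480x640x3 uint8, blue, green, red); there is no depth.
- manip.get_calibration(name): a dict with "K" (3x3 intrinsics, pixels), "R" (3x3) and "t" (3): a world point X has camera coordinates R X + t. Camera axes: x right, y down, z forward; pixel columns grow to the right and rows downward; lengths in m; the calibration is good to about 2 mm. A picture is of the moment at which its call begins: read the wrist's pose just before it. get_calibration takes no time and is no camera call; for the wrist camera it gives the pose at the moment of the call.
- manip.hand_in(): hands the job in; it is judged then, once.
Trained networks look in the newest picture that a camera, given by its name, has taken for a name from the list of things; names that differ only in an ending like _2 or _b are one class to them, and where a whole thing is asked for, a point or a joint stands for the part that bears it (a point fixed in the world has none). Each returns a list of dicts, best first, with "conf" (0 to 1); they miss things now and then, are a little off and sometimes report something else, mostly with a low value. They report only what shows in the picture. A call takes as long as a camera call.
- manip.boxes_of(camera, thing): "point" ([x, y, z] in m, in the coordinates of the camera as it stood for that picture, good to about 4 mm: the middle of the surface that is visible of it).
The state is a dict: "t": time; "joint_pos": joint angles; "joint_vel": joint speeds; "joint_torque": joint torques, N m; "ee_pos": TCP position; "tool_rot": TCP orientation; "wrist_force": force on the tool from outside, world axes, zero at the start; "ft_torque": the same for the moment, N m; "finger_gap": opening from 0.0 (shut) to 1.0 (fully open); "grip_force": force on a finger pad.
Only numpy, scipy, OpenCV 4.12 (cv2) and the standard library are available. Lean on these libraries where they do the work, as an engineer would, in place of code of your own. Each camera call takes 0.05 s, during which the arm holds its last target. There are 200 camera calls.

## Working session

There is one attempt and no reset: what is moved stays moved. The work goes in short steps, Python scripts to look and compute and a shell command to move; the robot and the scene stay as the last step left them, time stands still between calls to the robot, and variables do not carry over. Pictures are saved under pics/ and viewed, at most 10 in all, crops included, and the job is handed in when it is done.

```bash
ls; mkdir -p pics
cat > h.py <<'E'
import numpy as np, cv2
from station import manip
def world(cam, p):
    c=manip.get_calibration(cam); return np.array(c['R']).T@(np.array(p)-np.array(c['t']))
def ray(cam,u,v,z):
    c=manip.get_calibration(cam); R=np.array(c['R']);o=-R.T@np.array(c['t'])
    d=R.T@np.linalg.inv(np.array(c['K']))@[u,v,1]; return o+d*(z-o[2])/d[2]
def proj(cam,X):
    c=manip.get_calibration(cam); p=np.array(c['K'])@(np.array(c['R'])@X+np.array(c['t'])); return p[:2]/p[2]
E
python3 - <<'E'
from h import *
s=manip.observe(); print(s['t'],s['ee_pos'],np.round(s['tool_rot'],3),s['wrist_force'])
for cam in ['top','scene']:
    cv2.imwrite(f'pics/{cam}0.png',manip.capture(cam))
    for n in ['safe','dial','dial_grip','dial_mark','scale_zero','drawer_handle','can_capacitor','paste_jar','screwdriver']:
        for r in manip.boxes_of(cam,n)[:2]: print(cam,n,round(r['conf'],2),np.round(world(cam,r['point']),4))
E
```

```text
pics
0.0 [0.21225541 0.58743725 0.20279984] [[-0.94   0.34  -0.001]
 [ 0.34   0.94  -0.001]
 [ 0.    -0.001 -1.   ]] [-0.64356594 -1.68293227 -0.35189091]
top safe 0.55 [0.6062 0.1904 0.0963]
top safe 0.45 [ 0.614  -0.039   0.0173]
top dial 0.85 [0.6255 0.2055 0.1131]
top dial_grip 0.96 [0.6302 0.2049 0.1154]
top dial_mark 0.97 [0.6297 0.2066 0.1157]
top scale_zero 0.91 [0.6085 0.1921 0.0976]
top scale_zero 0.63 [0.413  0.2764 0.0477]
top drawer_handle 0.72 [0.5397 0.1429 0.0553]
top can_capacitor 0.55 [0.687  0.0748 0.0467]
top paste_jar 0.96 [0.4142 0.2736 0.0466]
top screwdriver 0.69 [ 0.617  -0.0392  0.0175]
scene safe 0.57 [0.5925 0.1788 0.1023]
scene dial 0.87 [0.6179 0.1977 0.119 ]
scene dial 0.54 [0.5487 0.1514 0.0542]
scene dial_grip 0.97 [0.6183 0.1966 0.1162]
scene dial_grip 0.4 [ 0.6113 -0.0457  0.0167]
scene scale_zero 0.58 [0.594  0.1745 0.1018]
scene drawer_handle 0.59 [0.5464 0.1511 0.0569]
scene can_capacitor 0.75 [0.6885 0.0724 0.0428]
scene paste_jar 0.97 [0.4036 0.2637 0.0476]
scene screwdriver 0.72 [ 0.6153 -0.0441  0.0176]
```

View pics/top0.png

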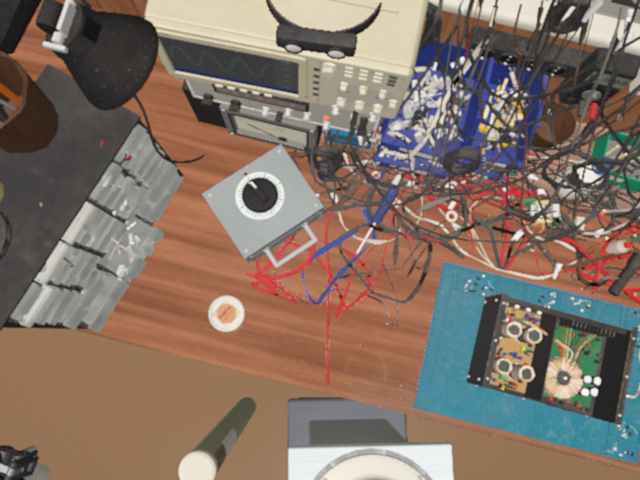

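View pics/scene0.png

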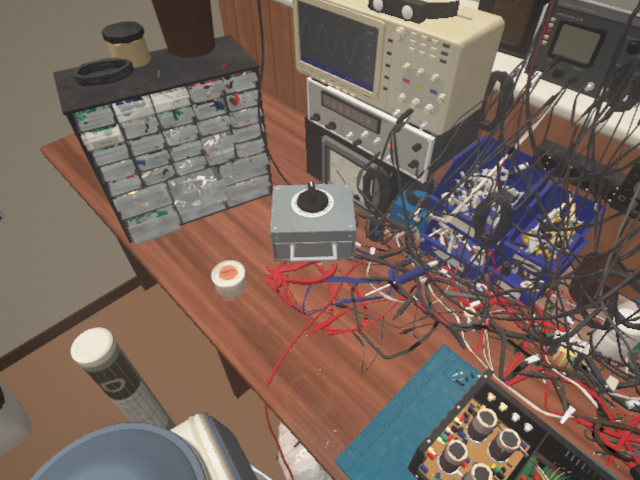

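The top picture shows the safe at about (263,203), rotated, with its dial at (260,195), the handle at (291,245) and the jar at (227,313). The scene picture agrees. I'll enlarge the safe next.

Run:
```python
from h import *
im=cv2.imread('pics/top0.png')[130:280,190:390]
cv2.imwrite('pics/top0c.png',cv2.resize(im,None,fx=4,fy=4,interpolation=cv2.INTER_CUBIC))
for u,v,z in [(260,195,.104),(291,245,.056)]: print(ray('top',u,v,z))
```

```text
[0.62964724 0.20384693 0.104     ]
[0.53953442 0.1473228  0.056     ]
```

View pics/top0c.png

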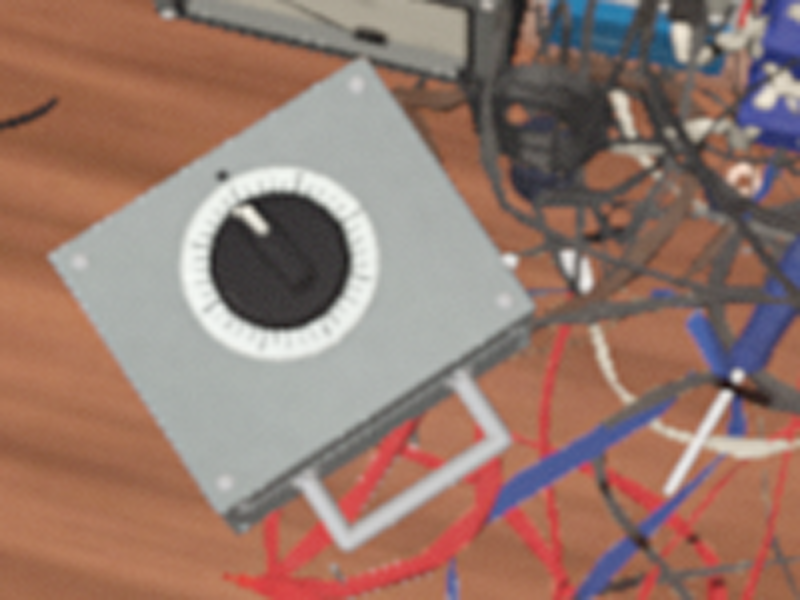

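The enlargement shows the dot at (222,176), the ring centre at (279,262), the screws at (357,84), (78,262), (504,301) and (225,484), the pointer end near (240,208), and the handle bar from (347,546) to (510,440).

Run:
```python
from h import *
f=lambda u,v,z: ray('top',190+(u+.5)/4-.5,130+(v+.5)/4-.5,z)
dot=f(222,176,.1);c=f(279,262,.104);sc=np.array([f(*p,.1) for p in [(357,84),(78,262),(225,484),(504,301)]])
h=np.array([f(347,546,.056),f(510,440,.056)])
m=f(240,208,.144);b=f(305,292,.144)
ang=lambda v:np.degrees(np.arctan2(v[1],v[0]))
print('dot',dot,'c',c,np.linalg.norm(dot[:2]-c[:2]),ang(dot-c))
print('sc',sc.mean(0),[round(ang(x),2) for x in (sc[0]-sc[3],sc[1]-sc[2],)],[round(ang(x)-90,2) for x in (sc[1]-sc[0],sc[2]-sc[3])], np.linalg.norm(np.diff(sc,axis=0),axis=1))
print('h',h.mean(0),ang(h[0]-h[1])-90,np.linalg.norm(h[0]-h[1]), c-h.mean(0))
print('bar',m,b,ang(m-b),np.linalg.norm(m-b),(m+b)/2)
o=manip.get_calibration('top');print(-np.array(o['R']).T@o['t'])
g=manip.get_calibration('wrist');s=manip.observe();R=np.array(g['R']);print('cam in tool',np.array(s['tool_rot']).T@(-R.T@g['t']-s['ee_pos']), np.round(R@s['tool_rot'],2))
```

```text
dot [0.67312071 0.23240911 0.1       ] c [0.62942432 0.20503479 0.104     ] 0.05156285865812201 32.06576000165522
sc [0.62085219 0.19944633 0.1       ] [np.float64(32.39), np.float64(32.85)] [np.float64(32.7), np.float64(32.75)] [0.1589501  0.12854572 0.15790623]
h [0.52389853 0.13615244 0.056     ] 32.222195273548394 0.09501660357467616 [0.10552579 0.06888234 0.048     ]
bar [0.64582299 0.21983999 0.144     ] [0.60581543 0.19028745 0.144     ] 36.452309025291065 0.049738890466025996 [0.62581921 0.20506372 0.144     ]
[0.37213032 0.12365794 1.20466071]
cam in tool [ 0.07165771 -0.00162247 -0.17092676] [[-0.    1.   -0.  ]
 [-0.96 -0.   -0.28]
 [-0.28  0.    0.96]]
```

```bash
python3 -m crank '[[[25,-50,15,0,0,-0.18,85],[25,-50,15,0,0,-0.18,85],[25,-50,15,0,0,-0.18,85],[25,-50,15,0,0,-0.18,85],[25,-50,15,0,0,-0.18,85]]]' 30
python3 -m crank '[[[25,-50,15,0,0,-0.18,85],[38,-13,0,0,0,-0.18,85],[38,-13,0,0,0,-0.18,85],[38,-13,0,0,0,-0.18,85],[38,-13,0,0,0,-0.18,85]]]'
python3 -m crank '[[[38,-13,0,0,0,-0.18,85],[30,-13,0,0,0,-0.17,85],[0,0,0,0,0,0,85]]]'
python3 - <<'E'
from h import *
s=manip.observe(); print(s['t'],s['ee_pos'],np.round(s['tool_rot'],3),s['wrist_force'],s['joint_pos'])
cv2.imwrite('pics/w1.png',manip.capture('wrist'))
for n in ['dial','dial_grip','dial_mark','scale_zero','drawer_handle','can_capacitor','paste_jar','screwdriver']:
    for r in manip.boxes_of('wrist',n)[:1]: print(n,round(r['conf'],2),np.round(world('wrist',r['point']),4))
E
```

```text
t: 1.62
ee_pos: [0.338, 0.3362, 0.279]
tool_rot: [[-0.313, 0.95, 0.0], [0.95, 0.313, 0.0], [0.0, 0.0, -1.0]]
wrist_force: [1.0, -0.4, -0.3]
finger_gap: 0.996
grip_force: 0.0
t: 2.25
ee_pos: [0.5156, 0.2352, 0.2935]
tool_rot: [[0.55, 0.835, 0.0], [0.835, -0.55, 0.0], [0.0, 0.0, -1.0]]
wrist_force: [-0.3, 1.2, -0.1]
finger_gap: 0.999
grip_force: 0.0
t: 2.62
ee_pos: [0.584, 0.2088, 0.2928]
tool_rot: [[0.801, 0.598, -0.0], [0.598, -0.801, -0.0], [-0.0, 0.0, -1.0]]
wrist_force: [-0.5, -0.5, -0.3]
finger_gap: 0.993
grip_force: 0.0
2.625 [0.58396982 0.20875902 0.29277289] [[ 0.801  0.598 -0.   ]
 [ 0.598 -0.801 -0.   ]
 [-0.     0.    -1.   ]] [-0.45620292 -0.45747519 -0.3161556 ] [ 2.47177320e-01  4.18765421e-01  1.22566161e+00 -1.78246479e-04
  1.49734708e+00  1.17665921e+00]
dial 0.8 [0.6274 0.21   0.1177]
dial_grip 0.66 [0.629  0.2071 0.1157]
dial_mark 0.72 [0.6292 0.2079 0.1114]
scale_zero 0.89 [0.621  0.2047 0.1   ]
drawer_handle 0.96 [0.5206 0.1375 0.0636]
can_capacitor 0.64 [0.6886 0.0933 0.0387]
paste_jar 0.83 [0.4158 0.2779 0.0462]
screwdriver 0.63 [ 0.6229 -0.0396  0.0217]
```

View pics/w1.png

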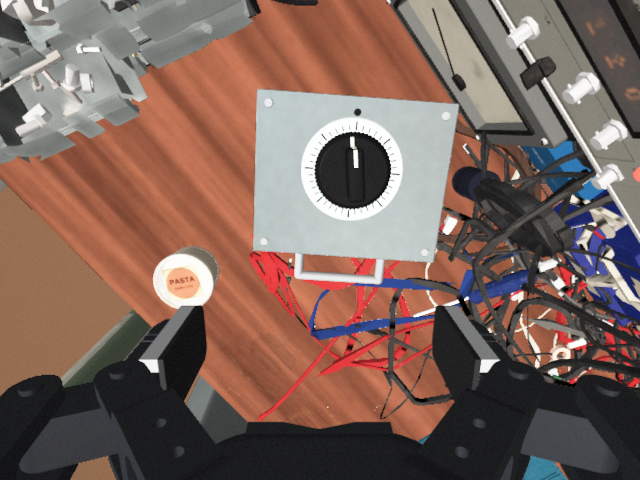

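The wrist picture shows the ring centre at (352,168), the dot at (358,112), the pointer end at (352,138), the capacitor at (466,183), and the instruments' front edge running from (390,0) to (480,130).

Run:
```python
from h import *
im=cv2.imread('pics/w1.png')[85:265,240:480]
cv2.imwrite('pics/w1c.png',cv2.resize(im,None,fx=3.33,fy=3.33,interpolation=cv2.INTER_CUBIC))
c=np.array([.629,.205,0])
for u,v,z in [(390,0,0),(480,130,0),(352,168,.104),(358,112,.1),(466,183,.05)]:
    p=ray('wrist',u,v,z);print((u,v),p,np.linalg.norm(p[:2]-c[:2]))
```

```text
(390, 0) [7.87596112e-01 2.69726388e-01 5.55111512e-17] 0.17129574392334757
(480, 130) [0.74842971 0.10201317 0.        ] 0.15770143497313682
(352, 168) [0.62862864 0.20621005 0.104     ] 0.0012657482290471817
(358, 112) [0.6705025 0.2320454 0.1      ] 0.04953696921624579
(466, 183) [0.68792027 0.09231528 0.05      ] 0.1271591269290486
```

View pics/w1c.png

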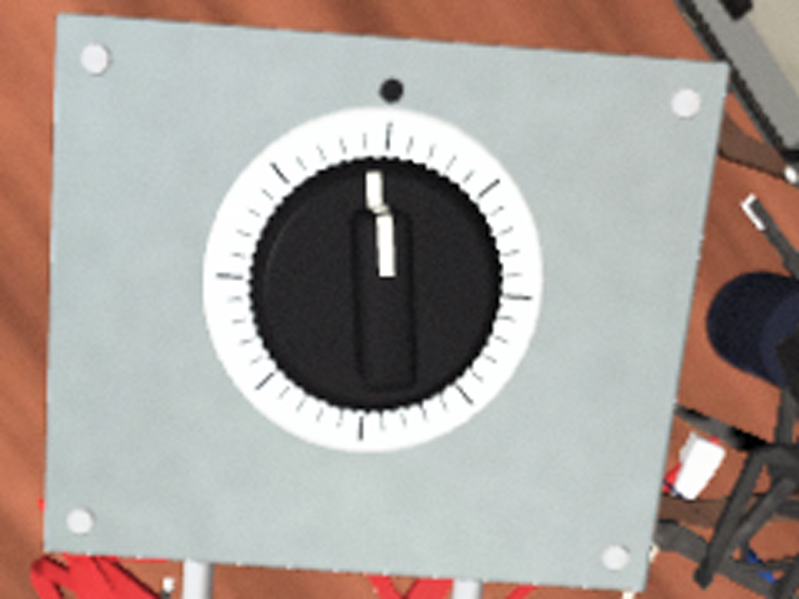

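The enlargement shows the long lines at (389,137), (361,428), (229,275) and (517,297). The pointer line runs (373,172)-(376,207) on the skirt, and the bar top runs from (383,212) to (388,383).

Run:
```python
from h import *
f=lambda u,v,z: ray('wrist',240+(u+.5)/3.33-.5,85+(v+.5)/3.33-.5,z)
ang=lambda v:np.degrees(np.arctan2(v[1],v[0]))
d=f(391,90,.1);L=[f(*p,.104) for p in [(389,137),(229,275),(361,428),(517,297)]]
print('c',np.mean(L,0),'yaw',ang(L[0]-L[2]),ang(L[1]-L[3])-90, ang(d-np.mean(L,0)),np.linalg.norm(L[0]-L[2]),np.linalg.norm(L[1]-L[3]))
ri=np.array([f(*p,.104) for p in [(203,280),(543,285),(377,107),(366,452)]]);print('ring',ri.mean(0),np.linalg.norm(ri[0]-ri[1]))
a,b=f(373,172,.116),f(376,207,.116); t,u=f(383,212,.144),f(388,383,.144); l1,l2=f(382,218,.144),f(387,275,.144)
cc=np.mean(L,0)
print('skirt',ang(a-b),ang(a-cc),'bar',ang(t-u),np.linalg.norm(t-u),(t+u)/2,'line',ang(l1-l2))
sc=np.array([f(*p,.1) for p in [(95,59),(685,102),(615,557),(79,521)]]);print('safe',sc.mean(0),[ang(sc[0]-sc[3]),ang(sc[1]-sc[2]),ang(sc[0]-sc[1])-90,ang(sc[3]-sc[2])-90])
```

```text
c [0.62667725 0.20472937 0.104     ] yaw 32.75108807418128 32.62528359279875 32.88669698966096 0.07971702855721102 0.07996953984130885
ring [0.62688812 0.20551477 0.104     ] 0.09394405960311658
skirt 43.35711861058981 40.59923671512128 bar 40.13882968853407 0.04184312511978652 [0.62728282 0.20575247 0.144     ] line 43.53546976077187
safe [0.61807762 0.19942599 0.1       ] [np.float64(32.74709051041492), np.float64(32.9154949093606), np.float64(32.99617028057922), np.float64(32.92543381545819)]
```

```bash
python3 -m crank '[[[43.5,-3.8,-10,0,0,0.075,50],[0,0,-50,0,0,0,50],[0,0,-50,0,0,0,50],[0,0,-40,0,0,0,50],[0,0,0,0,0,0,50]]]' 60
python3 -m crank '[[[0,0,-12,0,0,0,50],[0,0,-10,0,0,0,50],[0,0,0,0,0,0,50]]]'
python3 - <<'E'
from h import *
s=manip.observe(); print(s['t'],np.round(s['ee_pos'],4),np.round(s['tool_rot'],3),s['wrist_force'],s['joint_pos'])
cv2.imwrite('pics/w2.png',manip.capture('wrist'))
E
```

```text
t: 3.7
ee_pos: [0.624, 0.2057, 0.1409]
tool_rot: [[0.752, 0.659, -0.005], [0.659, -0.752, -0.001], [-0.005, -0.003, -1.0]]
wrist_force: [-0.7, 0.5, 0.7]
finger_gap: 0.588
grip_force: 0.0
t: 4.08
ee_pos: [0.6258, 0.206, 0.1214]
tool_rot: [[0.752, 0.659, -0.0], [0.659, -0.752, -0.0], [-0.0, -0.0, -1.0]]
wrist_force: [-0.1, 1.2, -0.1]
finger_gap: 0.582
grip_force: 0.0
4.075 [0.6258 0.206  0.1214] [[ 0.752  0.659 -0.   ]
 [ 0.659 -0.752 -0.   ]
 [-0.    -0.    -1.   ]] [-0.13488174  1.16712953 -0.07402121] [2.27421912e-01 6.21125463e-01 1.34673777e+00 8.83361158e-06
 1.17394037e+00 1.07831457e+00]
```

View pics/w2.png

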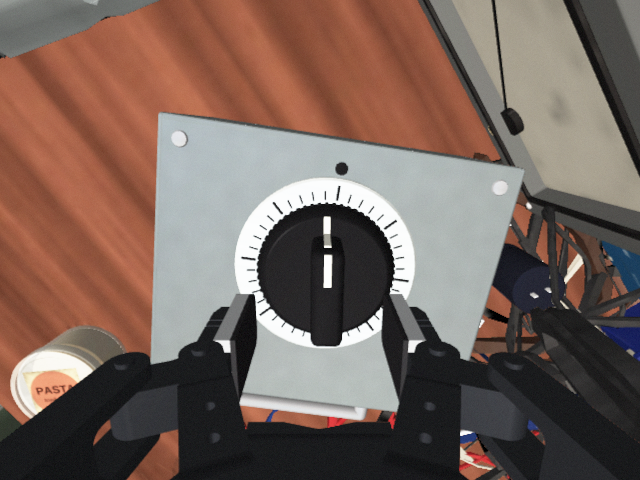

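The bar lies along the picture's vertical, from (327,218) to (327,345), so the turn is right. It is slightly right of the fingers' middle (320). The ring is centred near (325,262).

Run:
```python
from h import *
im=cv2.imread('pics/w2.png')
print('ring',ray('wrist',325,262.5,.104),'bar',ray('wrist',327.5,238,.144),ray('wrist',327.5,340,.144), ray('wrist',326.5,217,.116))
s=manip.observe();print(s['ee_pos'],np.degrees(np.arctan2(s['tool_rot'][1][0],s['tool_rot'][0][0])), proj('wrist',np.array([.6275,.205,.144])))
# ellipse of the white ring outer edge
g=cv2.inRange(cv2.cvtColor(im,cv2.COLOR_BGR2HSV),(0,0,225),(180,30,255));g[:150]=0;g[:,:225]=0;g[:,425:]=0;g[300:]=0
n,l,st,ce=cv2.connectedComponentsWithStats(cv2.morphologyEx(g,cv2.MORPH_CLOSE,np.ones((5,5))));k=1+st[1:,4].argmax()
cn=max(cv2.findContours((l==k).astype('uint8'),cv2.RETR_EXTERNAL,cv2.CHAIN_APPROX_NONE)[0],key=len)[:,0].astype(float)
P=np.array([ray('wrist',u,v,.104)[:2] for u,v in cn if v<290])
from scipy.optimize import least_squares
r=least_squares(lambda q:np.hypot(*(P-q).T)-.047,[.627,.205],loss='soft_l1',f_scale=.0005);print(r.x,np.median(abs(r.fun)))
```

```text
ring [0.63106044 0.20552313 0.104     ] bar [0.64961252 0.22139956 0.144     ] [0.61536347 0.19105173 0.144     ] [0.65140608 0.22280053 0.116     ]
[0.6260446  0.20603226 0.12174001] 41.24307028529345 [321.7878142  301.09972498]
[0.62687046 0.20244459] 0.001571561520554668
```

```bash
python3 -m crank '[[[3.2,-1,-0.5,0,0,0,30],[0,0,0,0,0,0,10],[0,0,0,0,0,0,5],[0,0,0,0,0,0,5],[0,0,0,0,0,0,5]]]' 25
python3 -m crank '[[[0,0,0,0,0,0,5],[0,0,0,0,0,0,5]]]' 25
python3 -c "
from h import *
s=manip.observe();print(s['ee_pos'],s['wrist_force'],s['ft_torque'],s['tool_rot'])"
```

```text
t: 4.75
ee_pos: [0.6291, 0.205, 0.1209]
tool_rot: [[0.752, 0.659, 0.0], [0.659, -0.752, -0.0], [-0.0, 0.0, -1.0]]
wrist_force: [0.8, 0.4, 0.5]
finger_gap: 0.061
grip_force: 0.0
t: 5.0
ee_pos: [0.6291, 0.205, 0.1209]
tool_rot: [[0.752, 0.659, -0.0], [0.659, -0.752, 0.0], [-0.0, -0.0, -1.0]]
wrist_force: [-0.2, 0.2, 0.6]
finger_gap: 0.06
grip_force: 0.0
[0.62911192 0.20499313 0.12088031] [-0.15679186  0.18406266  0.55295335] [-0.01040389 -0.0092476   0.0082409 ] [[ 7.51947258e-01  6.59223271e-01 -1.66988608e-05]
 [ 6.59223271e-01 -7.51947258e-01  7.01792723e-06]
 [-7.93028164e-06 -1.62853888e-05 -1.00000000e+00]]
```

Run:
```python
from h import *
cv2.imwrite('pics/w3.png',manip.capture('wrist'))
print(manip.observe()['finger_gap'],manip.observe()['grip_force'])
```

```text
0.059081598292790284 0.0
```

View pics/w3.png

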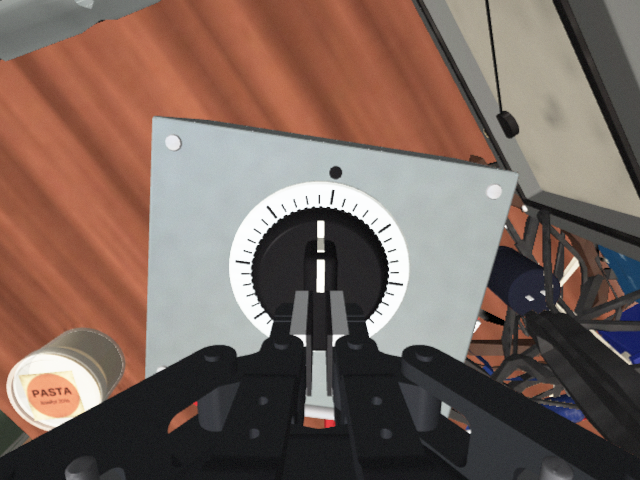

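The pads show at columns 308 and 330, row 290, over the bar (304 to 335). They closed to 5 mm without touching it, so I'll check the geometry.

Run:
```python
from h import *
c=manip.get_calibration('wrist');print(np.array(c['K'])[:2])
s=manip.observe();R=np.array(s['tool_rot']);p=np.array(s['ee_pos'])
for t in [(0,0,0),(11,2.5,0),(11,2.5,-19),(11,-2.5,0),(-11,2.5,0),(11,2.5,-38)]: print(t,proj('wrist',p+R@(np.array(t)/1e3)))
for q in [(22,7,.144),(22,-7,.144),(-22,7,.144)]:
    print(q,proj('wrist',np.array([.629,.205,0])+R@[q[0]/1e3,q[1]/1e3,-0]+[0,0,q[2]]))
print(-np.array(c['R']).T@c['t'])
```

```text
[[387.45332764   0.         318.81010239]
 [  0.         387.45332764 241.20708173]]
(0, 0, 0) [317.79031777 281.78795044]
(11, 2.5, 0) [323.11284184 259.81654977]
(11, 2.5, -19) [323.59580149 274.60293606]
(11, -2.5, 0) [312.38465094 259.82692435]
(-11, 2.5, 0) [323.01773489 303.02482043]
(11, 2.5, -38) [324.20103132 293.13276987]
(22, 7, 0.144) [334.79573229 252.84438344]
(22, -7, 0.144) [299.87304061 252.87834182]
(-22, 7, 0.144) [333.72540559 349.616553  ]
[0.68203744 0.25064633 0.29180332]
```

Run:
```python
from h import *
a=cv2.imread('pics/w3.png')[200:440,240:400]
b=manip.capture('scene');u,v=map(int,proj('scene',np.array([.629,.205,.14])));b=b[v-70:v+50,u-40:u+40]
t=manip.capture('top')
cv2.imwrite('pics/z3.png',np.hstack([cv2.resize(a,(400,600),interpolation=cv2.INTER_CUBIC),cv2.resize(b,(400,600),interpolation=cv2.INTER_CUBIC)]));print(u,v)
```

```text
311 189
```

View pics/z3.png

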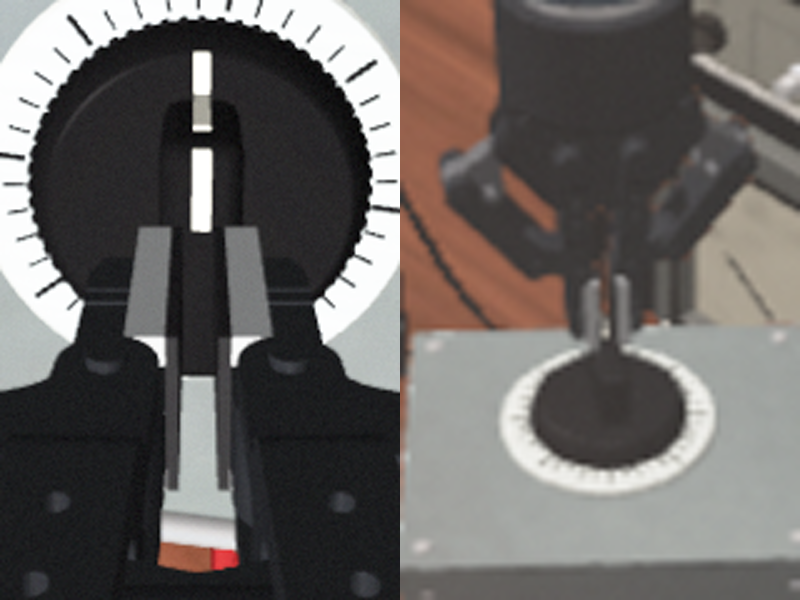

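The pads are drawn over the bar's top, and in the scene view they end above it. So the tips seem higher than reported. I'll open a little and descend in small steps, watching the force; the dial's spring makes this safe.

```bash
python3 -m crank '[[[0,0,0,0,0,0,30],[0,0,0,0,0,0,30],[0,0,0,0,0,0,30],[0,0,-5,0,0,0,30],[0,0,0,0,0,0,30]]]' 25
python3 -m crank '[[[0,0,-3,0,0,0,30],[0,0,0,0,0,0,30]]]'
python3 -m crank '[[[0,0,-3,0,0,0,30],[0,0,0,0,0,0,30]]]'
```

```text
t: 5.78
ee_pos: [0.6288, 0.205, 0.1153]
tool_rot: [[0.752, 0.659, -0.001], [0.659, -0.752, -0.0], [-0.001, -0.0, -1.0]]
wrist_force: [0.7, -0.4, -0.1]
finger_gap: 0.35
grip_force: 0.0
t: 6.02
ee_pos: [0.629, 0.2049, 0.1126]
tool_rot: [[0.752, 0.659, -0.0], [0.659, -0.752, -0.0], [-0.0, -0.0, -1.0]]
wrist_force: [0.6, -0.5, 0.1]
finger_gap: 0.352
grip_force: 0.0
t: 6.28
ee_pos: [0.629, 0.205, 0.1096]
tool_rot: [[0.752, 0.659, -0.0], [0.659, -0.752, -0.0], [-0.0, -0.0, -1.0]]
wrist_force: [0.4, -0.7, -0.0]
finger_gap: 0.354
grip_force: 0.0
```

```bash
python3 -m crank '[[[0,0,0,0,0,0,10],[0,0,0,0,0,0,10],[0,0,0,0,0,0,10],[0,0,0,0,0,0,10]]]' 25
```

```text
t: 6.78
ee_pos: [0.6292, 0.2049, 0.11]
tool_rot: [[0.752, 0.659, 0.0], [0.659, -0.752, -0.0], [0.0, 0.0, -1.0]]
wrist_force: [0.1, -1.3, 1.3]
finger_gap: 0.152
grip_force: 27.3
```

It grips the bar now (13 mm, 27 N), but only near its top. I'll regrip 8 mm deeper.

```bash
python3 -m crank '[[[0,0,0,0,0,0,28],[0,0,0,0,0,0,28],[0,0,-4,0,0,0,28],[0,0,-4,0,0,0,28],[0,0,0,0,0,0,28]]]' 25
python3 -m crank '[[[0,0,0,0,0,0,8],[0,0,0,0,0,0,8],[0,0,0,0,0,0,8],[0,0,0,0,0,0,8]]]' 40
python3 -c "
from h import *
s=manip.observe();print(s['ee_pos'],s['wrist_force'],s['ft_torque'],s['joint_pos'])"
```

```text
t: 7.4
ee_pos: [0.6288, 0.2049, 0.1013]
tool_rot: [[0.752, 0.659, -0.001], [0.659, -0.752, -0.0], [-0.001, -0.0, -1.0]]
wrist_force: [-0.0, -0.6, -0.4]
finger_gap: 0.327
grip_force: 0.0
t: 7.9
ee_pos: [0.6292, 0.2049, 0.1019]
tool_rot: [[0.752, 0.659, 0.0], [0.659, -0.752, -0.0], [0.0, 0.0, -1.0]]
wrist_force: [0.4, -1.3, -0.1]
finger_gap: 0.15
grip_force: 43.6
[0.62920537 0.20493786 0.10194412] [ 0.35964512 -1.27175233 -0.09790819] [-0.29636281 -0.14360975 -0.00132959] [ 2.24728786e-01  6.45992198e-01  1.35677150e+00 -8.72014959e-05
  1.13868146e+00  1.07577143e+00]
```

```bash
python3 -m crank '[[[0,0,0,0,0,0.05,8],[0,0,0,0,0,0.1,8],[0,0,0,0,0,0.1,8],[0,0,0,0,0,0.1,8],[0,0,0,0,0,0.05,8]]]' 40
python3 -c "
from h import *
s=manip.observe();R=s['tool_rot'];print(s['ee_pos'],s['wrist_force'],s['ft_torque'],np.degrees(np.arctan2(R[1][0],R[0][0])))
im=manip.capture('wrist');cv2.imwrite('pics/w4.png',im[140:380,170:490])"
```

```text
t: 8.52
ee_pos: [0.6292, 0.205, 0.102]
tool_rot: [[0.434, 0.901, 0.0], [0.901, -0.434, -0.0], [0.0, 0.0, -1.0]]
wrist_force: [0.3, -1.4, 1.1]
finger_gap: 0.15
grip_force: 43.7
[0.6291732  0.20496251 0.10197316] [ 0.29349075 -1.41320829  1.05879111] [-0.23596526 -0.06221726 -0.01125913] 64.2999874530073
```

View pics/w4.png

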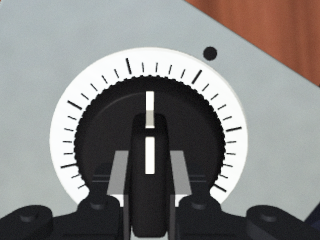

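The pointer at (150,100) stays upright in the turned view and stands left of the dot (210,53), so the dial turns with the hand. I'll go on to 15.

```bash
python3 -m crank '[[[0,0,0,0,0,0.14,8],[0,0,0,0,0,0.14,8],[0,0,0,0,0,0.14,8],[0,0,0,0,0,0.14,8],[0,0,0,0,0,0.14,8]]]'
python3 -m crank '[[[0,0,0,0,0,0.14,8],[0,0,0,0,0,0.14,8],[0,0,0,0,0,0.14,8],[0,0,0,0,0,0.14,8],[0,0,0,0,0,0.14,8]]]'
python3 -m crank '[[[0,0,0,0,0,0.1,8],[0,0,0,0,0,0.1,8],[0,0,0,0,0,0.1,8],[0,0,0,0,0,0.05,8],[0,0,0,0,0,0,8]]]'
python3 -c "
from h import *
s=manip.observe();R=s['tool_rot'];print(s['ee_pos'],s['wrist_force'],s['ft_torque'],np.degrees(np.arctan2(R[1][0],R[0][0])))
im=manip.capture('wrist');cv2.imwrite('pics/w5.png',im)"
```

```text
t: 9.2
ee_pos: [0.6292, 0.205, 0.1019]
tool_rot: [[-0.25, 0.968, 0.0], [0.968, 0.25, 0.0], [0.0, 0.0, -1.0]]
wrist_force: [0.4, -0.5, -0.0]
finger_gap: 0.151
grip_force: 43.7
t: 9.82
ee_pos: [0.629, 0.2051, 0.102]
tool_rot: [[-0.815, 0.58, -0.0], [0.58, 0.815, 0.0], [0.0, -0.0, -1.0]]
wrist_force: [-0.8, -0.5, 1.2]
finger_gap: 0.148
grip_force: 43.8
t: 10.45
ee_pos: [0.6289, 0.205, 0.1019]
tool_rot: [[-0.963, 0.269, -0.0], [0.269, 0.963, -0.0], [0.0, -0.0, -1.0]]
wrist_force: [-2.0, -1.6, 1.9]
finger_gap: 0.15
grip_force: 43.9
[0.62889804 0.20498225 0.10191749] [-2.0205907  -1.61496686  1.90043129] [-0.36519374  0.28094235  0.01106059] 164.3716462194804
```

```bash
python3 -m crank '[[[0,0,0,0,0,0.03,8],[0,0,0,0,0,0.03,8],[0,0,0,0,0,0,8],[0,0,0,0,0,0,8]]]'
python3 - <<'E'
from h import *
s=manip.observe();R=s['tool_rot'];print(s['wrist_force'],np.degrees(np.arctan2(R[1][0],R[0][0])))
im5=manip.capture('wrist')
for im in (cv2.imread('pics/w4.png'),im5[140:380,170:490]):
    g=cv2.inRange(im,(190,)*3,(255,)*3);g[:82]=0;g[180:]=0;g[:,:135]=0;g[:,165:]=0
    n,l,st,c=cv2.connectedComponentsWithStats(g);print([(st[i].tolist(),c[i].round(1).tolist()) for i in range(1,n) if st[i,4]>30])
    d=cv2.inRange(im,(0,)*3,(60,)*3);
print('scale dot pix',proj('wrist',np.array([.629+.051*np.cos(np.radians(32.8)),.205+.051*np.sin(np.radians(32.8)),.1])))
E
```

```text
t: 11.0
ee_pos: [0.629, 0.205, 0.1019]
tool_rot: [[-0.978, 0.211, -0.0], [0.211, 0.978, -0.0], [0.0, -0.0, -1.0]]
wrist_force: [-3.3, -1.5, 3.2]
finger_gap: 0.15
grip_force: 44.0
[-3.33089471 -1.50961817  3.1674266 ] 167.84406551948462
[([146, 92, 8, 19, 145], [149.4, 100.7]), ([146, 137, 8, 37, 294], [149.5, 155.1])]
[([145, 91, 7, 19, 132], [148.0, 99.9]), ([144, 137, 8, 36, 288], [147.5, 154.5])]
scale dot pix [393.01752956 349.5137078 ]
```

Run:
```python
from h import *
im=manip.capture('wrist')[140:380,170:490]
g=cv2.inRange(im,(0,)*3,(130,)*3)[50:84,80:215]
n,l,st,c=cv2.connectedComponentsWithStats(g)
print([(st[i].tolist(),(c[i]+[80,50]).round(1).tolist()) for i in range(1,n) if st[i,4]>4])
```

```text
[([67, 5, 3, 16, 39], [148.2, 62.5]), ([54, 13, 2, 9, 9], [134.4, 67.0]), ([81, 13, 2, 9, 9], [161.7, 67.0]), ([40, 16, 3, 9, 11], [121.1, 69.9]), ([93, 16, 4, 9, 12], [174.9, 70.4]), ([27, 22, 5, 8, 12], [108.8, 75.6]), ([105, 22, 5, 8, 11], [187.1, 75.9]), ([34, 24, 69, 10, 437], [147.7, 79.9]), ([15, 29, 4, 5, 8], [96.5, 81.0]), ([118, 29, 4, 5, 7], [199.7, 81.1])]
```

The long line for 15 (148.2) is exactly in line with the pointer (148.0). Next I turn back right by 90 degrees.

```bash
python3 -m crank '[[[0,0,0.5,0,0,-0.06,8],[0,0,0,0,0,-0.14,8],[0,0,0,0,0,-0.14,8],[0,0,0,0,0,-0.14,8],[0,0,0,0,0,-0.14,8]]]'
python3 -m crank '[[[0,0,0,0,0,-0.14,8],[0,0,0,0,0,-0.14,8],[0,0,0,0,0,-0.14,8],[0,0,0,0,0,-0.14,8],[0,0,0,0,0,-0.14,8]]]'
python3 -m crank '[[[0,0,0,0,0,-0.12,8],[0,0,0,0,0,-0.1,8],[0,0,0,0,0,-0.031,8],[0,0,0,0,0,0,8],[0,0,0,0,0,0,8]]]'
cat > st.py <<'E'
from h import *
s=manip.observe();R=s['tool_rot'];print('t',s['t'],'F',np.round(s['wrist_force'],1),'M',np.round(s['ft_torque'],3),'z',round(s['ee_pos'][2]*1e3,2),'xy',np.round(np.array(s['ee_pos'][:2])*1e3,1),'psi',round(float(np.degrees(np.arctan2(R[1][0],R[0][0]))),2))
E
python3 st.py
python3 - <<'E'
from h import *
im=manip.capture('wrist')[140:380,170:490]
g=cv2.inRange(im,(0,)*3,(130,)*3)[50:84,80:215]
n,l,st,c=cv2.connectedComponentsWithStats(g)
print([(st[i].tolist(),(c[i]+[80,50]).round(1).tolist()) for i in range(1,n) if st[i,3]>12])
g=cv2.inRange(im,(190,)*3,(255,)*3);g[:82]=0;g[180:]=0;g[:,:135]=0;g[:,165:]=0
n,l,st,c=cv2.connectedComponentsWithStats(g);print([c[i].round(1).tolist() for i in range(1,n) if st[i,4]>30])
E
```

```text
t: 11.72
ee_pos: [0.629, 0.2049, 0.102]
tool_rot: [[-0.67, 0.742, -0.0], [0.742, 0.67, -0.0], [0.0, -0.0, -1.0]]
wrist_force: [-0.2, -1.6, -1.6]
finger_gap: 0.149
grip_force: 43.4
t: 12.35
ee_pos: [0.6291, 0.2049, 0.102]
tool_rot: [[-0.034, 0.999, -0.0], [0.999, 0.034, -0.0], [-0.0, -0.0, -1.0]]
wrist_force: [-1.2, -0.1, -2.2]
finger_gap: 0.149
grip_force: 43.3
t: 12.98
ee_pos: [0.629, 0.2049, 0.102]
tool_rot: [[0.209, 0.978, -0.0], [0.978, -0.209, -0.0], [-0.0, -0.0, -1.0]]
wrist_force: [1.3, -1.8, -8.4]
finger_gap: 0.15
grip_force: 42.6
t 12.975 F [ 1.3 -1.8 -8.4] M [-0.229 -0.128 -0.027] z 102.04 xy [629.  204.9] psi 77.93
[([69, 6, 2, 16, 32], [149.5, 63.5])]
[[149.4, 108.2], [149.0, 155.0]]
```

```bash
for i in 1; do python3 -m crank '[[[0,0,-1,0,0,0,8],[0,0,-1,0,0,0,8],[0,0,0,0,0,0,8]]]' 60 >/dev/null; done; python3 st.py
python3 -m crank '[[[0,0,-1,0,0,0,8],[0,0,-1,0,0,0,8],[0,0,0,0,0,0,8]]]' >/dev/null; python3 st.py
python3 -m crank '[[[0,0,-1,0,0,0,8],[0,0,0,0,0,0,8]]]' >/dev/null; python3 st.py
```

```text
t 13.4 F [-1.6 -1.5  2.7] M [-0.297  0.313  0.021] z 100.64 xy [629.3 205. ] psi 77.87
t 13.775 F [-0.3 -0.6  3.7] M [-0.251  0.15   0.027] z 98.38 xy [629.2 205. ] psi 77.85
t 14.025 F [-0.7 -1.8  4. ] M [-0.265  0.098  0.07 ] z 97.38 xy [629.2 205. ] psi 77.85
```

```bash
python3 -m crank '[[[0,0,-1,0,0,0,8],[0,0,0,0,0,0,8]]]' >/dev/null; python3 st.py
python3 -m crank '[[[0,0,-0.7,0,0,0,8],[0,0,0,0,0,0,8]]]' >/dev/null; python3 st.py
python3 -m crank '[[[0,0,-0.4,0,0,0,8],[0,0,0,0,0,0,8]]]' >/dev/null; python3 st.py
```

```text
t 14.275 F [-0.  -1.7  3.8] M [-0.305  0.117  0.026] z 96.34 xy [629.2 205. ] psi 77.85
t 14.525 F [ 0.1 -2.3  4.5] M [-0.273  0.138  0.023] z 95.68 xy [629.2 205. ] psi 77.85
t 14.775 F [-0.8 -2.4  3.9] M [-0.33   0.041  0.003] z 95.27 xy [629.2 205. ] psi 77.85
```

```bash
for i in 1; do python3 -m crank '[[[0,0,-0.3,0,0,0,8],[0,0,0,0,0,0,8]]]' >/dev/null; python3 st.py; done
python3 -m crank '[[[0,0,-0.3,0,0,0,8],[0,0,0,0,0,0,8]]]' >/dev/null; python3 st.py
```

```text
t 15.025 F [ 0.7 -1.9  4.8] M [-0.274 -0.008  0.032] z 95.0 xy [629.2 205. ] psi 77.85
t 15.275 F [ 0.5 -1.6  5.5] M [-0.288  0.022 -0.007] z 94.69 xy [629.1 205. ] psi 77.86
```

```bash
python3 -m crank '[[[0,0,-0.3,0,0,0,8],[0,0,0,0,0,0,8]]]' >/dev/null; python3 st.py
python3 -m crank '[[[0,0,-0.3,0,0,0,8],[0,0,0,0,0,0,8]]]' >/dev/null; python3 st.py
```

```text
t 15.525 F [ 0.2 -1.8  4.5] M [-0.269  0.06   0.079] z 94.38 xy [629.1 205. ] psi 77.85
t 15.775 F [-0.5 -0.8  4.1] M [-0.302 -0.002  0.062] z 94.05 xy [629.1 205. ] psi 77.85
```

```bash
python3 - <<'E'
from h import *
im=manip.capture('wrist')[140:380,170:490]
g=cv2.inRange(im,(190,)*3,(255,)*3);g[:82]=0;g[180:]=0;g[:,:135]=0;g[:,165:]=0
n,l,st,c=cv2.connectedComponentsWithStats(g);print([(st[i].tolist(),c[i].round(1).tolist()) for i in range(1,n) if st[i,4]>30])
E
python3 -m crank '[[[0,0,-0.4,0,0,0,8],[0,0,0,0,0,0,8]]]'; python3 st.py
```

```text
[([135, 82, 30, 3, 58], [149.6, 82.6]), ([146, 92, 7, 19, 133], [149.0, 101.0]), ([145, 137, 9, 37, 325], [148.9, 155.1])]
t: 16.08
ee_pos: [0.6291, 0.205, 0.0937]
tool_rot: [[0.21, 0.978, 0.0], [0.978, -0.21, -0.0], [0.0, 0.0, -1.0]]
wrist_force: [0.4, -2.1, 5.5]
finger_gap: 0.144
grip_force: 65.0
t 16.075 F [ 0.4 -2.1  5.5] M [-0.328  0.016  0.012] z 93.66 xy [629.1 205. ] psi 77.85
```

```bash
python3 -m crank '[[[0,0,-0.4,0,0,0,8],[0,0,0,0,0,0,8]]]'>/dev/null; python3 st.py
python3 -m crank '[[[0,0,-0.3,0,0,0,8],[0,0,0,0,0,0,8]]]'>/dev/null; python3 st.py
```

```text
t 16.325 F [ 0.1 -2.6  5.1] M [-0.253  0.011  0.029] z 93.29 xy [629.1 205. ] psi 77.85
t 16.575 F [-0.4 -1.2  6.1] M [-0.264  0.067  0.02 ] z 93.03 xy [629.1 205. ] psi 77.85
```

The dial is 9 mm in with only the spring's force and the grip hasn't slipped, so the pin found its gate at 5. I'll push on in small steps.

```bash
python3 -m crank '[[[0,0,-0.5,0,0,0,8],[0,0,-0.3,0,0,0,8],[0,0,0,0,0,0,8]]]'>/dev/null; python3 st.py
python3 -m crank '[[[0,0,-0.4,0,0,0,8],[0,0,-0.4,0,0,0,8],[0,0,0,0,0,0,8]]]'>/dev/null; python3 st.py
```

```text
t 16.95 F [-0.7 -2.7  9.6] M [-0.381  0.278  0.051] z 92.52 xy [629.2 205. ] psi 77.85
t 17.325 F [-1.4 -1.7 10. ] M [-0.316  0.205  0.025] z 91.74 xy [629.2 205. ] psi 77.85
```

```bash
python3 -m crank '[[[0,0,-0.4,0,0,0,8],[0,0,-0.4,0,0,0,8],[0,0,0,0,0,0,8]]]'>/dev/null; python3 st.py
python3 -m crank '[[[0,0,-0.4,0,0,0,8],[0,0,-0.4,0,0,0,8],[0,0,0,0,0,0,8]]]'>/dev/null; python3 st.py
python3 - <<'E'
from h import *
for cam in ('top','scene'):
    im=manip.capture(cam);cv2.imwrite(f'pics/{cam}6.png',im)
    for r in manip.boxes_of(cam,'drawer_handle')[:2]: print(cam,r['conf'],world(cam,r['point']))
E
```

```text
t 17.7 F [-0.8 -1.6  9.1] M [-0.356  0.252 -0.005] z 90.96 xy [629.2 205. ] psi 77.86
t 18.075 F [-1.1 -1.9  8.6] M [-0.32   0.199 -0.034] z 90.04 xy [629.2 205. ] psi 77.85
scene 0.55 [0.53554771 0.14014466 0.05151807]
```

```bash
python3 -m crank '[[[0,0,-0.4,0,0,0,8],[0,0,-0.2,0,0,0,8],[0,0,0,0,0,0,8],[0,0,0,0,0,0,8]]]'>/dev/null; python3 st.py
python3 - <<'E'
from h import *
a=cv2.imread('pics/scene0.png');b=manip.capture('scene');
cv2.imwrite('pics/cmp.png',np.hstack([cv2.resize(x[190:290,260:370],(400,364),interpolation=cv2.INTER_CUBIC) for x in (a,b)]))
for r in manip.boxes_of('scene','drawer_handle')[:2]: print(r['conf'],world('scene',r['point']))
u=np.array([np.cos(np.radians(32.8)),np.sin(np.radians(32.8))])
for d in (0,.022): print(d,proj('scene',np.r_[np.array([.629,.205])-u*(.123+d),.056]))
E
```

```text
t 18.775 F [-1.  -2.3  8.7] M [-0.309  0.218  0.043] z 89.49 xy [629.2 205. ] psi 77.85
0.74 [0.53616263 0.1421432  0.04982169]
0 [313.4416963  258.77663371]
0.022 [313.61893548 266.95126626]
```

View pics/cmp.png

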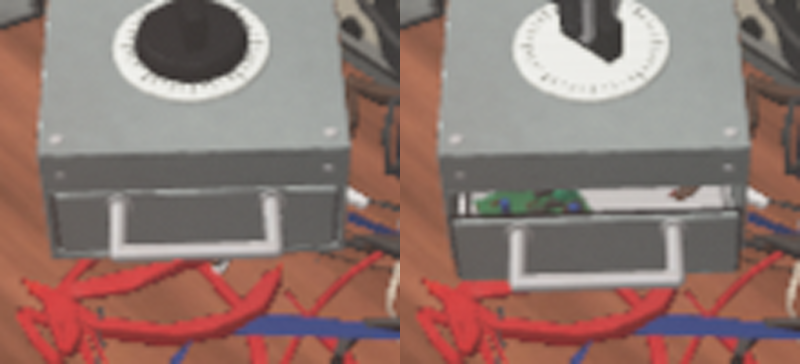

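The pictures compared: left shut, right the drawer stands ajar with the green board showing, and the handle is at (600,282). Now the dial goes straight back out, then I release it and move to the handle.

```bash
python3 -m crank '[[[0,0,3,0,0,0,8],[0,0,3,0,0,0,8],[0,0,3,0,0,0,8],[0,0,2.7,0,0,0,8],[0,0,0,0,0,0,8]]]' 25 >/dev/null; python3 st.py
python3 -m crank '[[[0,0,0,0,0,0,40],[0,0,0,0,0,0,40],[0,0,0,0,0,0,40],[0,0,15,0,0,0,40],[0,0,40,0,0,0,40]]]'
python3 -m crank '[[[-20,-13,20,0,0,0.16,36],[-26,-16.5,0,0,0,0.16,36],[-26,-16.5,0,0,0,0.16,36],[-26,-16.5,0,0,0,0.16,36],[-24,-16.5,0,0,0,0.145,36]]]'
python3 -m crank '[[[0,0,0,0,0,0,36]]]' >/dev/null
python3 - <<'E'
import st
from h import *
manip.capture('wrist')
for r in manip.boxes_of('wrist','drawer_handle')[:2]: print('w',r['conf'],world('wrist',r['point']))
manip.capture('scene')
for r in manip.boxes_of('scene','drawer_handle')[:2]: print('s',r['conf'],world('scene',r['point']))
E
```

```text
t 19.5 F [ 1.3 -1.7  2. ] M [-0.313 -0.097 -0.081] z 100.95 xy [629.1 205. ] psi 77.85
t: 20.12
ee_pos: [0.6281, 0.2047, 0.1557]
tool_rot: [[0.21, 0.978, -0.003], [0.978, -0.21, -0.001], [-0.001, -0.003, -1.0]]
wrist_force: [0.0, -0.7, 0.7]
finger_gap: 0.47
grip_force: 0.0
t: 20.75
ee_pos: [0.5065, 0.1256, 0.177]
tool_rot: [[-0.546, 0.837, 0.001], [0.837, 0.546, 0.0], [-0.001, 0.001, -1.0]]
wrist_force: [-1.3, 0.0, -0.2]
finger_gap: 0.423
grip_force: 0.0
t 20.875 F [1.3 0.9 1. ] M [0.017 0.014 0.029] z 176.99 xy [506.  125.3] psi 122.86
w 0.84 [0.53091284 0.14810464 0.05881307]
s 0.93 [0.53333479 0.14115816 0.05066611]
```

Run:
```python
from h import *
im=manip.capture('wrist');cv2.imwrite('pics/w7.png',im)
g=cv2.cvtColor(im,cv2.COLOR_BGR2GRAY)
a=np.radians(32.8);u=np.array([np.cos(a),np.sin(a)]);n=np.array([-u[1],u[0]]);c=np.array([.629,.205])
for off in (-.03,0,.03):
    row=[]
    for d in np.arange(-.125,-.166,-.002):
        p=proj('wrist',np.r_[c+u*d+n*off,.061]);x,y=np.round(p).astype(int)
        row.append(int(g[y,x]) if 0<=x<640 and 0<=y<480 else -1)
    print(off,p.round(),row)
```

```text
-0.03 [294. 261.] [129, 131, 135, 133, 131, 129, 136, 134, 75, 160, 220, 231, 230, 195, 115, 120, 122, 111, 97, 110, 110]
0 [293. 224.] [130, 137, 138, 135, 130, 126, 125, 124, 124, 164, 220, 231, 232, 166, 105, 104, 104, 103, 107, 114, 111]
0.03 [292. 185.] [107, 110, 109, 111, 110, 113, 108, 109, 105, 170, 220, 231, 233, 173, 59, 127, 128, 126, 127, 127, 127]
```

The handle's axis lies 147 mm in front of the dial axis, and the hand is at 146.6 mm, so I can descend.

```bash
python3 -m crank '[[[0,0,-50,0,0,0,36],[0,0,-40,0,0,0,36],[0,0,0,0,0,0,36]]]' >/dev/null; python3 st.py
python3 -m crank '[[[0,0,-12,0,0,0,36],[0,0,-12,0,0,0,36],[0,0,0,0,0,0,36]]]' >/dev/null; python3 st.py
python3 -m crank '[[[0,0,-8,0,0,0,36],[0,0,-5,0,0,0,36],[0,0,0,0,0,0,36]]]' >/dev/null; python3 st.py
python3 -m crank '[[[0,0,-5,0,0,0,36],[0,0,-5,0,0,0,36],[0,0,0,0,0,0,36]]]' >/dev/null; python3 st.py
```

```text
t 21.5 F [-0.3 -0.1  0.9] M [ 0.005 -0.031  0.025] z 83.87 xy [505.8 126. ] psi 122.81
t 21.875 F [-0.6  0.3 -0.9] M [ 0.031 -0.004 -0.017] z 61.63 xy [507. 126.] psi 122.83
t 22.25 F [0.3 0.9 0.7] M [-0.014 -0.002 -0.043] z 48.55 xy [506.9 126. ] psi 122.83
t 22.625 F [-0.3  0.1 -0.2] M [ 0.013 -0.01   0.084] z 38.47 xy [506.9 126. ] psi 122.83
```

```bash
python3 -m crank '[[[0,0,-5,0,0,0,36],[0,0,-4,0,0,0,36],[0,0,0,0,0,0,36]]]' >/dev/null; python3 st.py
python3 -m crank '[[[0,0,-5,0,0,0,36],[0,0,-4,0,0,0,36],[0,0,0,0,0,0,36]]]' >/dev/null; python3 st.py
python3 -m crank '[[[0,0,0,0,0,0,16],[0,0,0,0,0,0,5],[0,0,0,0,0,0,5],[0,0,0,0,0,0,5],[0,0,0,0,0,0,5]]]' 25; python3 st.py
```

```text
t 23.0 F [-0.3  0.   0.1] M [ 0.005  0.028 -0.021] z 29.52 xy [506.9 126. ] psi 122.83
t 23.375 F [ 0.5 -0.8 -0.5] M [-0.018  0.008 -0.002] z 20.52 xy [506.9 126. ] psi 122.83
t: 24.0
ee_pos: [0.5071, 0.1259, 0.021]
tool_rot: [[-0.542, 0.84, -0.0], [0.84, 0.542, -0.0], [-0.0, -0.0, -1.0]]
wrist_force: [-1.2, -2.0, 3.6]
finger_gap: 0.104
grip_force: 25.0
t 24.0 F [-1.2 -2.   3.6] M [-0.274  0.286 -0.006] z 20.96 xy [507.1 125.9] psi 122.83
```

```bash
python3 -m crank '[[[-2.5,-1.6,0,0,0,0,5],[-5,-3.2,0,0,0,0,5],[-5,-3.2,0,0,0,0,5],[-5,-3.2,0,0,0,0,5],[0,0,0,0,0,0,5]]]' 35; python3 st.py
python3 -m crank '[[[-5,-3.2,0,0,0,0,5],[-5,-3.2,0,0,0,0,5],[-5,-3.2,0,0,0,0,5],[-2.5,-1.6,0,0,0,0,5],[0,0,0,0,0,0,5]]]'>/dev/null; python3 st.py
```

```text
t: 24.62
ee_pos: [0.4888, 0.1142, 0.021]
tool_rot: [[-0.542, 0.84, -0.001], [0.84, 0.542, -0.0], [0.0, -0.001, -1.0]]
wrist_force: [-1.9, -1.2, 6.5]
finger_gap: 0.098
grip_force: 35.3
t 24.625 F [-1.9 -1.2  6.5] M [-0.204  0.132 -0.041] z 20.96 xy [488.8 114.2] psi 122.83
t 25.25 F [-1.1 -2.8  8.7] M [-0.347  0.048 -0.038] z 20.93 xy [471.4 103.1] psi 122.83
```

```bash
python3 -m crank '[[[-0.84,-0.54,0.3,0,0,0,5],[-0.84,-0.54,0,0,0,0,5],[0,0,0,0,0,0,5]]]'>/dev/null; python3 st.py
python3 -m crank '[[[-0.84,-0.54,0,0,0,0,5],[0,0,0,0,0,0,5]]]'>/dev/null; python3 st.py
python3 -m crank '[[[-0.84,-0.54,0,0,0,0,5],[0,0,0,0,0,0,5]]]'>/dev/null; python3 st.py
```

```text
t 25.625 F [ 0.3 -3.1  0.6] M [-0.457 -0.123  0.032] z 21.06 xy [470.1 102.3] psi 122.83
t 25.875 F [ 1.8 -1.2 -2.9] M [-0.376 -0.286 -0.01 ] z 21.11 xy [469.5 101.9] psi 122.83
t 26.125 F [ 2.3 -2.  -4.5] M [-0.362 -0.425  0.   ] z 21.13 xy [468.7 101.4] psi 122.83
```

```bash
python3 -m crank '[[[-0.84,-0.54,-0.2,0,0,0,5],[0,0,0,0,0,0,5]]]'>/dev/null; python3 st.py
python3 -m crank '[[[-0.6,-0.4,0,0,0,0,5],[0,0,0,0,0,0,5]]]'>/dev/null; python3 st.py
python3 -m crank '[[[-0.6,-0.4,0,0,0,0,5],[0,0,0,0,0,0,5]]]'>/dev/null; python3 st.py
```

```text
t 26.375 F [ 1.9 -1.7 -0.7] M [-0.328 -0.392 -0.04 ] z 21.06 xy [467.9 100.9] psi 122.83
t 26.625 F [ 1.7 -1.3 -0.2] M [-0.243 -0.345 -0.021] z 21.07 xy [467.3 100.5] psi 122.83
t 26.875 F [ 3.  -1.2  2.4] M [-0.234 -0.382 -0.049] z 21.03 xy [466.7 100.1] psi 122.83
```

```bash
python3 -m crank '[[[-0.6,-0.4,0,0,0,0,5],[0,0,0,0,0,0,5]]]'>/dev/null; python3 st.py
python3 -m crank '[[[-0.6,-0.4,0,0,0,0,5],[0,0,0,0,0,0,5]]]'>/dev/null; python3 st.py
python3 -m crank '[[[-0.6,-0.4,0,0,0,0,5],[0,0,0,0,0,0,5]]]'>/dev/null; python3 st.py
```

```text
t 27.125 F [3.3 1.7 1.5] M [ 0.209 -0.584 -0.069] z 21.03 xy [466.3  99.8] psi 122.82
t 27.375 F [ 5.8  5.6 -2. ] M [ 1.077 -0.986  0.008] z 21.05 xy [466.3  99.7] psi 122.82
t 27.625 F [ 8.  11.4 -3.5] M [ 1.808 -1.344  0.013] z 21.1 xy [466.4  99.7] psi 122.81
```

The drawer is against its stop. I'll relax the pull, open and rise.

```bash
python3 -m crank '[[[0.9,0.6,0,0,0,0,5],[0,0,0,0,0,0,5]]]'; python3 -m crank '[[[0,0,0,0,0,0,34],[0,0,0,0,0,0,34],[0,0,0,0,0,0,34],[0,0,0,0,0,0,34]]]'; python3 st.py
python3 -m crank '[[[0,0,10,0,0,0,34],[0,0,30,0,0,0,34],[0,0,50,0,0,0,34],[0,0,50,0,0,0,34],[0,0,40,0,0,0,34]]]'; python3 -m crank '[[[-40,0,30,0,0,0,34],[-40,0,0,0,0,0,34],[0,0,0,0,0,0,34],[0,0,0,0,0,0,34]]]'
python3 - <<'E'
from h import *
s=manip.observe();print(s['t'],s['wrist_force'])
a=np.radians(32.8);u=np.array([np.cos(a),np.sin(a)]);n=np.array([-u[1],u[0]]);c=np.array([.629,.205])
for cam in ('scene','wrist'):
    g=cv2.cvtColor(manip.capture(cam),cv2.COLOR_BGR2GRAY)
    for off in (-.03,0,.03):
        row=[]
        for d in np.arange(-.175,-.212,-.002):
            x,y=np.round(proj(cam,np.r_[c+u*d+n*off,.061])).astype(int)
            row.append(int(g[y,x]) if 0<=x<640 and 0<=y<480 else -1)
        print(cam,off,row)
    for k in ('paste_jar','can_capacitor','screwdriver','drawer_handle'):
        for r in manip.boxes_of(cam,k)[:1]: print(cam,k,round(r['conf'],2),np.round(world(cam,r['point']),3))
E
```

```text
t: 27.88
ee_pos: [0.4664, 0.0997, 0.021]
tool_rot: [[-0.542, 0.84, 0.001], [0.84, 0.542, 0.0], [-0.0, 0.001, -1.0]]
wrist_force: [4.1, 4.2, 0.5]
finger_gap: 0.096
grip_force: 34.8
t: 28.38
ee_pos: [0.4656, 0.0994, 0.0209]
tool_rot: [[-0.542, 0.84, -0.0], [0.84, 0.542, -0.0], [0.0, -0.0, -1.0]]
wrist_force: [0.2, 0.1, -0.9]
finger_gap: 0.398
grip_force: 0.0
t 28.375 F [ 0.2  0.1 -0.9] M [0.003 0.053 0.01 ] z 20.93 xy [465.6  99.4] psi 122.83
t: 29.0
ee_pos: [0.4658, 0.0995, 0.2038]
tool_rot: [[-0.542, 0.84, 0.002], [0.84, 0.542, 0.0], [-0.001, 0.002, -1.0]]
wrist_force: [0.5, 0.5, -1.1]
finger_gap: 0.396
grip_force: 0.0
t: 29.5
ee_pos: [0.3861, 0.0995, 0.2316]
tool_rot: [[-0.542, 0.84, 0.001], [0.84, 0.542, 0.0], [-0.001, 0.001, -1.0]]
wrist_force: [0.9, 0.4, 0.1]
finger_gap: 0.398
grip_force: 0.0
29.5 [0.87340844 0.4218323  0.13951783]
scene -0.03 [98, 98, 97, 99, 98, 97, 97, 102, 173, 201, 205, 205, 170, 128, 109, 96, 104, 104, 106]
scene 0 [97, 98, 99, 99, 98, 98, 97, 141, 141, 187, 208, 188, 143, 107, 107, 107, 113, 117, 120]
scene 0.03 [98, 98, 96, 98, 98, 98, 99, 102, 174, 202, 202, 202, 166, 125, 120, 122, 122, 123, 123]
scene paste_jar 0.92 [0.405 0.267 0.046]
scene can_capacitor 0.77 [0.688 0.073 0.041]
scene screwdriver 0.6 [ 0.614 -0.045  0.017]
scene drawer_handle 0.67 [0.515 0.127 0.04 ]
wrist -0.03 [87, 89, 93, 92, 98, 100, 97, 101, 134, 188, 201, 201, 160, 100, 89, 84, 87, 52, 58]
wrist 0 [88, 82, 87, 86, 88, 92, 93, 95, 120, 183, 199, 203, 144, 93, 104, 104, 108, 106, 107]
wrist 0.03 [95, 100, 101, 100, 94, 70, 60, 67, 112, 181, 203, 199, 150, 98, 108, 110, 110, 114, 116]
wrist paste_jar 0.93 [0.409 0.272 0.048]
wrist can_capacitor 0.68 [0.682 0.08  0.052]
wrist screwdriver 0.27 [0.567 0.164 0.098]
wrist drawer_handle 0.68 [0.531 0.124 0.021]
```

```bash
python3 -c "
from h import *
print(manip.hand_in())"
```

```text
the job is handed in; nothing more can be done
None
```

The safe is open and the job is handed in: I dialled left to 15 and back right to 5, where the dial dropped with no sideways search; the drawer is out to its stop and released, and the bystanders measured where they were.

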